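# Check a cooker-hood fan switch

### The job

Try out the repaired cooker-hood fan switch, the larger of the two grey switch boxes, with the thick round knob on top: pull its knob straight up until it clicks out, let go of it completely for a moment so that it can be seen to stay out, then push it fully back down home. Do not operate the knob of the smaller switch box.

Things in the scene. Friction and masses are not known exactly. Their poses are not given: they have to be found in the camera images.
- fan_switch: The fan switch: a grey metal box 120 x 100 x 48 mm (x, y, z), fixed to the bench, with one black upright push-pull knob in the middle of its lid. Origin: centre of its underside on the bench, z up, yaw differs from run to run. It stands near the middle of the bench, and may be left or right of the smaller switch box, which has the same look but measures 85 x 70 x 40 mm and has a knob 20 mm across. Small loose workshop parts lie round both.
- fan_top (a point): Centre of the flat top of the fan switch's knob, moving with it. The knob is an upright black ribbed cylinder with a plain metal disc on top, 36 mm across and 32 mm tall on the box's centre line; when in, its underside is 4 mm above the lid and its top 84 mm above the bench; when out, 15 mm higher. z up.
- fan_knob (a joint): Travel of the fan switch's knob (m): 0 = pushed in, 0.015 = pulled up and out. It slides straight up and down only and snaps to either end: an over-centre detent holds it at each end with about 6 N (moving it takes some 8 N at 30 mm/s, more if faster) and resists until half travel (7.5 mm) is passed, then carries the knob the rest of the way within about 0.2 s and holds it there. It starts in.
- lamp_knob (a joint): Travel of the knob of the smaller switch box (m), the same way: 0 = pushed in, 0.015 = out. It starts in and stays in.

How it is judged:
By the outcome, as a careful person would: the job done as asked, in the order asked, and still so for the second after the job is handed in, with the robot touching nothing.
It also fails if it takes over 35 s, if anything falls off the work surface, if the arm or the gripper's body presses on something with over 40 N, if the wrist force passes 120 N, or if a joint passes its speed limit or range.

### The arm

A 6-joint arm with a two-finger parallel gripper is mounted at the origin on a cart in front of the work surface, level with it; the furniture and walls round the work are solid. World frame = base frame: x ahead of the robot, y to its left, z up, the work surface at z = 0. Lengths are in m, angles in rad, forces in N, time in s.
With the tool pointing down it reaches from about 0.25 to 0.8 m from the base axis. Payload 3.9 kg.
Tool frame: the origin (TCP) lies at the very end of the fingers, on their centre line; the grasp point (between the pads) lies 19 mm behind it; z points along the fingers, x is the direction in which the jaws open and shut, and the axes are right-handed (so a half turn about z gives the same grasp; the last joint's range is limited). The gripper opens to 85 mm and grips with 20 to 120 N. Pads are 22 mm wide; open, the fingers measure 114 mm over their backs; the gripper's body (76 mm by 85 mm) begins 54 mm behind the grasp point. The pads swing forward as they close: fully open they stand 13 mm farther back than shut.
Start: joints at [1.121, 0.26, -0.138, 1.173, 0, 1.571], TCP at [0.228, 0.473, 0.231] pointing down, gripper open.
Joint ranges: [-2.78, 2.78], [-0.83, 1.72], [-1.28, 1.37], [-1.9, 2.12], [-1.57, 1.48], [-3.14, 3.14]. Speed limits (rad/s): [2.57, 2.57, 3.14, 3.14, 3.14, 3.14].

### API

Orientations are given as a unit quaternion [w, x, y, z].
In Python, from bench import status, vision, env gives the robot as it stands. The module is installed in compiled form; this text tells all that it offers.
- The arm moves only by the tool step_arm, never from a script. Its argument "deltas" is one flat list of numbers, 4 for each row, row after row: the shift along the tool's x, y, z in cm, then the turn about the tool's z in degrees. In form: [x, y, z, roll, x, y, z, roll, ...]. A call has 1 to 8 rows; each row is the pose to reach, as a shift and turn from the pose measured when the call began, along the tool's axes at that moment; what a row does not reach only later rows make up. A row lasts 1/10 s, in which the tool goes at most 50 mm and 8.59 degrees, less where a joint would pass 70% of its speed; a pose out of reach is approached as far as the arm can. A call with a gripper value outside its range is refused whole. "grip" is the finger opening in cm, from 0 to 8.54, set as the call begins (left out, the last holds). The fingers move at their own pace and stop on an object; "grip_force" is the grip in N (left out, the last holds). Time passes only in rows, so rows that repeat a pose let the fingers close. It gives the time, the measured TCP pose, the force and the opening at its end, in the units of the state.
- status.get_state(): the state, without advancing time (a new reading comes with each control period).
- vision.capture(name): name is "side" or "top"; returns the picture (480x640x3 uint8, red, green, blue); there is no depth.
- vision.camera_params(name): a dict with "fx", "fy", "cx", "cy" (pixels), "rvec" (rotation vector, rad) and "tvec" (3), from world to camera coordinates, as OpenCV has them. Camera axes: x right, y down, z forward; pixel columns grow to the right and rows downward; lengths in m; the calibration is good to about 2 mm. A picture is of the moment at which its call begins. camera_params takes no time and is no camera call.
- env.finish_job(): hands the job in, once; it reports no verdict.
The state is a dict: "time_s": time; "q": joint angles; "joint_velocities": joint speeds; "joint_efforts": joint torques, N m; "tcp_pos": TCP position; "ee_rot": TCP orientation; "force": force on the tool from outside, world axes, zero at the start; "ft_torque": the same for the moment, N m; "finger_gap": finger opening in m.
Only numpy, scipy, OpenCV 4.12 (cv2) and the standard library are available. Lean on these libraries where they do the work, as an engineer would, in place of code of your own. Each camera call takes 0.05 s, during which the arm holds its last target.

## Working session

There is one attempt and no reset: what is moved stays moved. The work goes in short steps, Python scripts to look and compute and a tool call to move; the robot and the scene stay as the last step left them, time stands still between calls to the robot, and variables do not carry over. Pictures are saved under pics/ and viewed, and the job is handed in when it is done.

Besides the shell and the picture viewer there is one more tool, called after "Request:" as name(argument=value, ...) on one line, values as JSON. step_arm: Moves the arm, as the interface text tells. Its arguments: {"type":"object","properties":{"deltas":{"type":"array"},"grip":{"type":"number"},"grip_force":{"type":"number"}},"required":["deltas"]}

```bash
mkdir -p pics
python3 - <<'E'
from bench import status,vision
import cv2
print(status.get_state())
for n in("top","side"):
    cv2.imwrite(f"pics/{n}0.png",vision.capture(n)[:,:,::-1]); print(vision.camera_params(n))
E
```

```text
{'time_s': 0.0, 'q': array([ 1.12102320e+00,  2.60654627e-01, -1.39394092e-01,  1.17265746e+00,
       -1.67160489e-05,  1.57079525e+00]), 'joint_velocities': array([-1.42305139e-04, -5.29138580e-05,  6.96333623e-04, -4.86551384e-04,
        2.91632619e-03,  4.42673199e-04]), 'joint_efforts': array([-1.58141916e-04, -4.05679429e+01,  2.53921330e+01,  1.89557020e-02,
        9.38082508e-05, -1.90505489e-06]), 'tcp_pos': array([0.22796088, 0.47217606, 0.23047082]), 'ee_rot': array([ 5.14735214e-04,  8.46982569e-01,  5.31619805e-01, -8.04362012e-04]), 'force': array([-1.09708289, -0.69104434,  1.21091415]), 'ft_torque': array([ 0.01132912, -0.01305211, -0.00029351]), 'finger_gap': 0.08491167339795617}
{'fx': 441.8864163597017, 'fy': 441.8864163597017, 'cx': 311.33932745483634, 'cy': 238.31193510157019, 'rvec': array([ 1.97559246, -2.2467858 ,  0.23420836]), 'tvec': array([0.31640869, 0.51121397, 0.80537021])}
{'fx': 506.91433432499576, 'fy': 506.91433432499576, 'cx': 319.2453914999302, 'cy': 250.54487053442068, 'rvec': array([ 0.06959827, -2.7407471 ,  1.42766977]), 'tvec': array([ 0.53752584, -0.06221961,  1.08232905])}
```

View pics/top0.png

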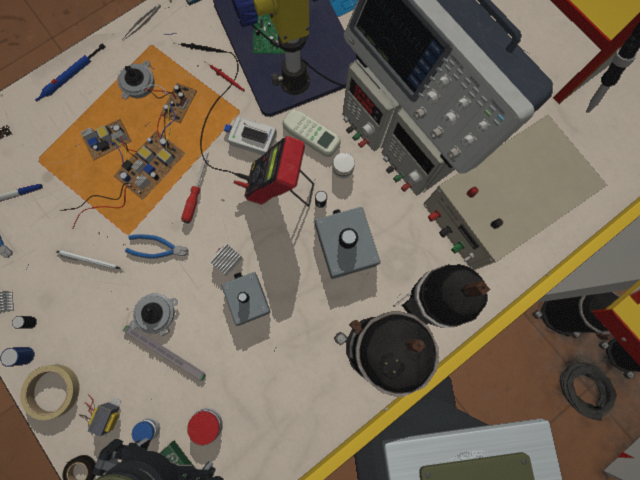

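View pics/side0.png

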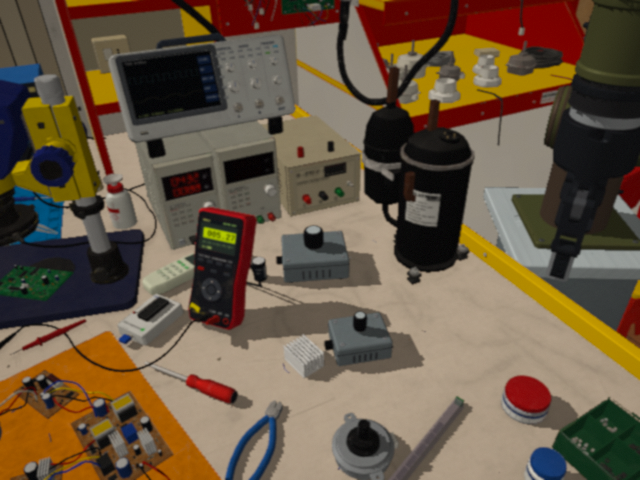

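The fan switch is at about (347,238) in the top view and (313,237) in the side view. Its neighbours are the red meter and the black cans. Next I'll measure the disc and the lid.

```bash
cat > h.py <<'E'
import numpy as np,cv2
from bench import vision,status
def cam(n):
    p=vision.camera_params(n);K=np.array([[p['fx'],0,p['cx']],[0,p['fy'],p['cy']],[0,0,1]])
    R=cv2.Rodrigues(p['rvec'])[0];return K,R,np.array(p['tvec'])
def ray(n,uv):
    K,R,t=cam(n);d=R.T@np.linalg.solve(K,[uv[0],uv[1],1]);return -R.T@t,d/np.linalg.norm(d)
def onz(n,uv,z):
    o,d=ray(n,uv);return o+d*(z-o[2])/d[2]
def proj(n,P):
    K,R,t=cam(n);q=K@(R@np.array(P)+t);return q[:2]/q[2]
E
python3 - <<'E'
from h import *
im=cv2.imread("pics/top0.png")
def blobs(mask,x0,y0,x1,y1,off=0):
    m=np.zeros(mask.shape,np.uint8);m[y0:y1,x0:x1]=mask[y0:y1,x0:x1]*255
    return [c for c in cv2.findContours(m,cv2.RETR_EXTERNAL,cv2.CHAIN_APPROX_NONE)[0] if cv2.contourArea(c)>40]
g=cv2.cvtColor(im,cv2.COLOR_BGR2GRAY)
hsv=cv2.cvtColor(im,cv2.COLOR_BGR2HSV)
for c in blobs(g>170,330,220,366,256):
    M=cv2.moments(c);uv=(M['m10']/M['m00'],M['m01']/M['m00']);print('disc',uv,cv2.contourArea(c),cv2.minEnclosingCircle(c)[1],onz("top",uv,.084))
print(im[262,330],im[225,330],im[255,365],im[238,300])
b=im.astype(int)
mask=(b[...,0]-b[...,2]>5)&(g>90)&(g<170)
for c in blobs(mask,305,195,395,285):
    P=[onz("top",p[0],.048)[:2] for p in c]
    r=cv2.minAreaRect(np.array(P,np.float32)*1000);print('lid',cv2.contourArea(c),r,cv2.boxPoints(r).round())
print('obst meter', onz("top",(275,175),.0),onz("top",(300,150),.1),'cans',onz("top",(450,285),.15),onz("top",(400,350),.15), 'psu',onz("top",(415,150),.12))
cv2.imwrite("pics/z0.png",np.hstack([cv2.resize(im[150:310,230:430],(400,320),interpolation=2)]*1+[cv2.resize(cv2.imread("pics/side0.png")[180:340,180:380],(400,320),interpolation=2)]))
E
```

```text
[111 109 105] [110 109 103] [109 108 103] [136 149 160]
lid 1824.0 ((536.3682861328125, 179.92933654785156), (115.17302703857422, 94.70069122314453), 8.625006675720215) [[472. 218.]
 [487. 124.]
 [600. 142.]
 [586. 235.]]
obst meter [0.70616426 0.30643419 0.        ] [0.71273094 0.24899333 0.1       ] cans [0.41750478 0.02934691 0.15      ] [0.32343557 0.13082114 0.15      ] psu [0.67636338 0.03597865 0.12      ]
```

View pics/z0.png

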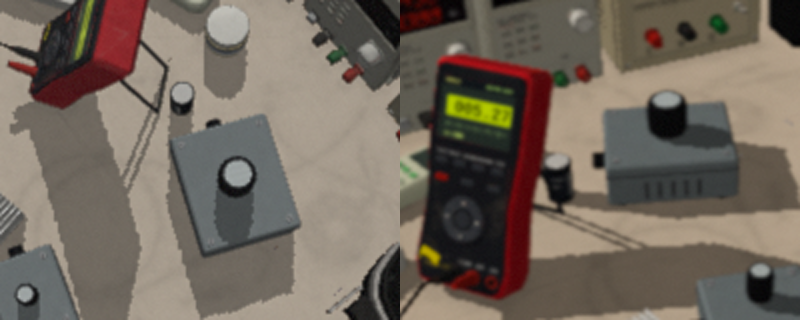

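Run:
```python
from h import *
D={}
for n,(x0,y0,x1,y1),T in(("top",(335,222,362,250),135),("side",(300,222,328,240),130)):
    im=cv2.imread(f"pics/{n}0.png");g=cv2.cvtColor(im,cv2.COLOR_BGR2GRAY)
    m=np.zeros(g.shape,np.uint8);m[y0:y1,x0:x1]=(g[y0:y1,x0:x1]>T)*255
    for c in cv2.findContours(m,0,1)[0]:
        if cv2.contourArea(c)<30: continue
        M=cv2.moments(c);uv=(M['m10']/M['m00'],M['m01']/M['m00']);b=cv2.boundingRect(c)
        print(n,uv,cv2.contourArea(c),b,onz(n,uv,.084)*1000);D[n]=uv
    print("lid centre proj",proj(n,(.5364,.1799,.084)))
o1,d1=ray("top",D["top"]);o2,d2=ray("side",D["side"])
s=np.linalg.lstsq(np.c_[d1,-d2],o2-o1,rcond=None)[0];print((o1+d1*s[0])*1000,(o2+d2*s[1])*1000)
from scipy.spatial.transform import Rotation as Ro
q=status.get_state()['ee_rot'];print(Ro.from_quat([*q[1:],q[0]]).as_matrix().round(3))
```

```text
top (348.6353677621283, 236.47574334898277) 106.5 (343, 231, 13, 12) [535.72175023 179.221754    84.        ]
lid centre proj [348.22556771 236.17106627]
side (313.28597957288764, 226.31383472609096) 179.5 (300, 222, 28, 11) [537.18419002 166.54118751  84.        ]
lid centre proj [313.18092475 230.23676754]
[534.05370368 180.12263914  92.13379011] [535.93475137 180.04785683  92.52783094]
[[ 0.435  0.901 -0.001]
 [ 0.901 -0.435 -0.002]
 [-0.002 -0.    -1.   ]]
```

Run:
```python
from h import *
def tri(a,b):
    o1,d1=ray("top",a);o2,d2=ray("side",b)
    s=np.linalg.lstsq(np.c_[d1,-d2],o2-o1,rcond=None)[0];return ((o1+d1*s[0])*1000).round(),((o2+d2*s[1])*1000).round()
print("bigcan",tri((398,350),(437,145)));print("pipe",tri((418,346),(434,105)))
print("can2",tri((450,293),(390,120)));print("pipe2",tri((470,282),(393,72)))
print("meter tops",tri((303,142),(254,217)),tri((280,142),(200,209)))
print("cap",tri((321,196),(259,260)))
for z in (.23,.25,.3,.35,.4,.45,.5): print(z,proj("side",(.228,.472,z)).round(),proj("top",(.228,.472,z)).round())
print(proj("side",(0,0,.3)))
```

```text
bigcan (array([329., 150., 237.]), array([327., 150., 237.]))
pipe (array([335., 134., 299.]), array([336., 134., 299.]))
can2 (array([400.,  63., 247.]), array([401.,  63., 248.]))
pipe2 (array([406.,  62., 333.]), array([400.,  63., 332.]))
meter tops (array([692., 244., 181.]), array([627., 247., 151.])) (array([695., 284., 184.]), array([702., 284., 187.]))
cap (array([634., 218.,  42.]), array([634., 218.,  42.]))
0.23 [559. 264.] [181. 454.]
0.25 [564. 250.] [177. 458.]
0.3 [576. 211.] [165. 470.]
0.35 [589. 169.] [150. 483.]
0.4 [604. 121.] [133. 499.]
0.45 [620.  67.] [111. 520.]
0.5 [639.   6.] [ 83. 546.]
[614.46349611  79.02640342]
```

Request:
step_arm(deltas=[0,0,-3,0,0,0,-7,0,0,0,-10,0,0,0,-12,0,0,0,-12,0])

```text
time_s: 0.6
tcp_pos: [0.2286, 0.4736, 0.3532]
ee_rot: [-0.001, 0.847, 0.532, 0.001]
force: [0.2, 0.1, -1.1]
finger_gap: 0.0853
```

Run:
```python
from h import *
s=status.get_state();print(s['time_s'],s['q'].round(4),s['tcp_pos'].round(4),np.hypot(*s['tcp_pos'][:2]))
cv2.imwrite("pics/s1.png",vision.capture("side")[:,:,::-1])
```

```text
0.6 [1.121  0.2396 0.1488 1.4766 0.     1.5708] [0.2286 0.4736 0.3532] 0.5259137207004758
```

View pics/s1.png

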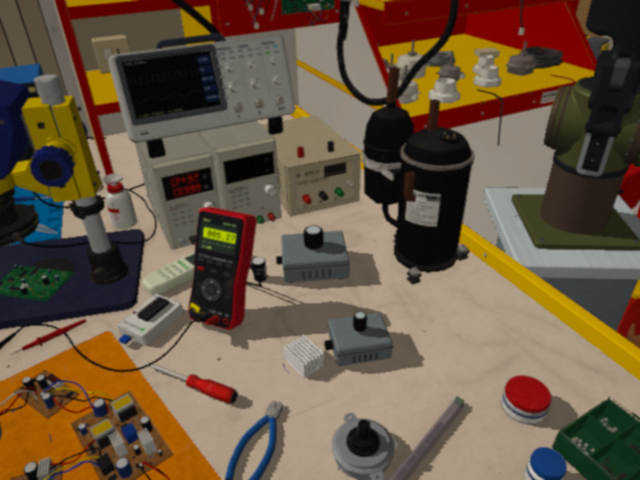

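Request:
step_arm(deltas=[-0.6,2,0,0,-2,6,0,0,-3.3,10,0,0,-4.6,14,0,0,-5.9,18,0,0,-7.1,22,0,0,-7.8,24,0,0,-7.8,24,0,0])

```text
time_s: 1.45
tcp_pos: [0.4117, 0.296, 0.3491]
ee_rot: [0.0, 0.848, 0.53, -0.002]
force: [-1.1, 0.4, -0.4]
finger_gap: 0.0853
```

Run:
```python
from h import *
s=status.get_state();print(s['time_s'],s['q'].round(4),s['tcp_pos'].round(4),np.hypot(*s['tcp_pos'][:2]))
cv2.imwrite("pics/s2.png",vision.capture("side")[:,:,::-1])
```

```text
1.45 [ 6.2370e-01  2.1000e-01  9.8900e-02  1.4629e+00 -5.0000e-04  1.0779e+00] [0.4117 0.296  0.3491] 0.5070328932972541
```

View pics/s2.png

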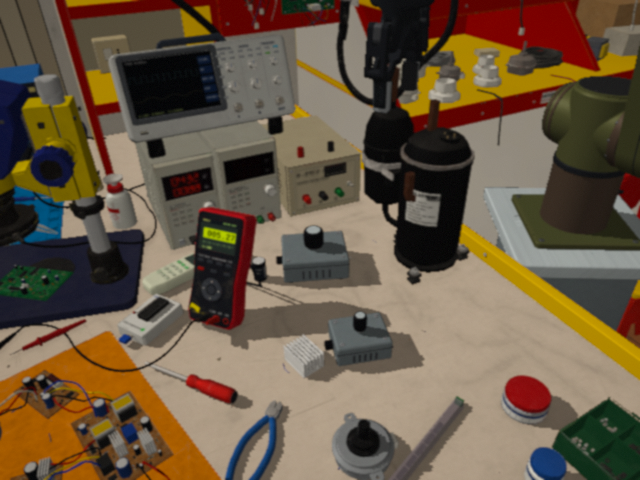

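The arm is clear and high, with the gripper at about (390,80). I'll continue to above the knob.

Request:
step_arm(deltas=[-0.6,2,0,0,-1.9,6,0,0,-3.1,10,0,0,-4.3,14,0,0,-5,16.2,0,0,-5,16.2,0,0])

```text
time_s: 2.1
tcp_pos: [0.5354, 0.1805, 0.3474]
ee_rot: [-0.0, 0.848, 0.53, -0.003]
force: [-0.7, 0.7, 0.0]
finger_gap: 0.0858
```

Run:
```python
from h import *
s=status.get_state();print(s['time_s'],s['q'].round(4),s['tcp_pos'].round(4),np.hypot(*s['tcp_pos'][:2]))
cv2.imwrite("pics/s3.png",vision.capture("side")[:,:,::-1])
cv2.imwrite("pics/t3.png",vision.capture("top")[:,:,::-1])
from scipy.optimize import least_squares
D=np.array([[.2607,-.1394,.5243,.2305],[.2396,.1488,.5259,.3532],[.21,.0989,.5070,.3491],[s['q'][1],s['q'][2],np.hypot(*s['tcp_pos'][:2]),s['tcp_pos'][2]]])
# r=a1 sin q2+ L2 cos(phi)+ e sin(phi)+c ; z=a1 cos q2 - L2 sin phi + e cos phi + h : linear
A=[];b=[]
for q2,q3,r,z in D:
    p=q2-q3
    A+= [[np.sin(q2),np.cos(p),np.sin(p),1,0],[np.cos(q2),-np.sin(p),np.cos(p),0,1]];b+=[r,z]
x,res,rk,sv=np.linalg.lstsq(np.array(A),np.array(b),rcond=None);print(x.round(3),rk,sv.round(4),(np.array(A)@x-b).round(4))
```

```text
2.1 [ 3.2540e-01  3.1930e-01  2.4540e-01  1.5022e+00 -6.0000e-04  7.8020e-01] [0.5354 0.1805 0.3474] 0.5650258180543689
[ 0.551  0.386  0.06   0.004 -0.207] 5 [3.4565 2.8221 0.2227 0.1893 0.0555] [-0.0001  0.     -0.002  -0.      0.0014 -0.0002  0.0006  0.0002]
```

View pics/s3.png

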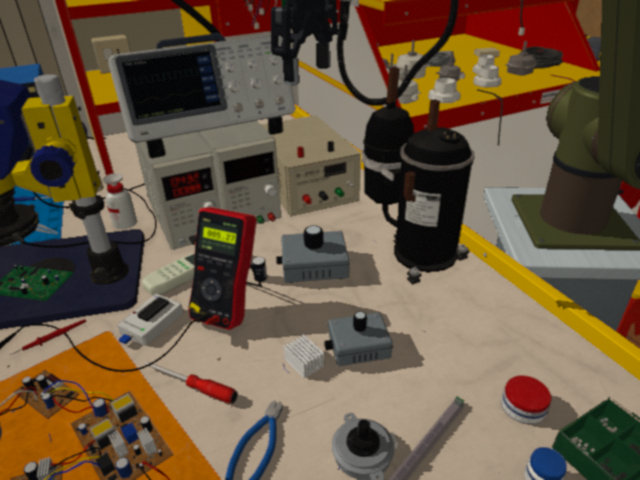

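View pics/t3.png

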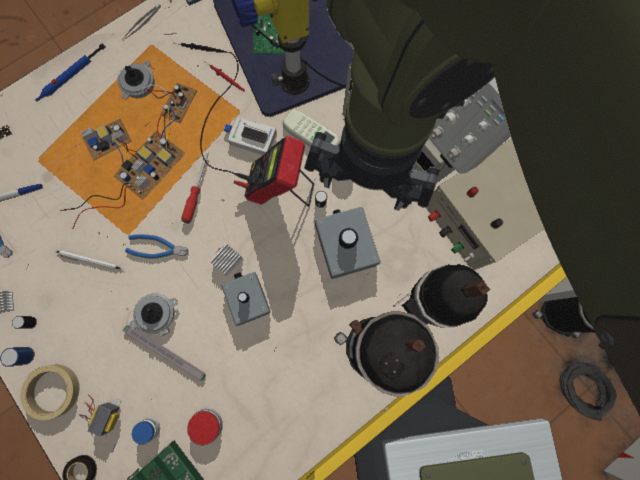

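Request:
step_arm(deltas=[0,0,2,0,0,0,6,0,0,0,10,0,0,0,14,0,0,0,18,0,0,0,21,0,0,0,22.5,0,0,0,22.5,0])

```text
time_s: 3.0
tcp_pos: [0.5286, 0.1827, 0.1205]
ee_rot: [-0.002, 0.847, 0.532, -0.006]
force: [-1.1, 0.2, 0.5]
finger_gap: 0.0854
```

Run:
```python
from h import *
s=status.get_state();print(s['time_s'],s['q'].round(4),s['tcp_pos'].round(4),s['force'])
from scipy.spatial.transform import Rotation as Ro
q=s['ee_rot'];R=Ro.from_quat([*q[1:],q[0]]).as_matrix()
print((R.T@(np.array([.536,.180,.056])-s['tcp_pos'])*100).round(2))
cv2.imwrite("pics/s4.png",vision.capture("side")[:,:,::-1])
cv2.imwrite("pics/t4.png",vision.capture("top")[:,:,::-1])
```

```text
3.0 [ 0.3321  0.3943 -0.2407  0.9475  0.0012  0.7815] [0.5286 0.1827 0.1205] [-1.05158273  0.16978401  0.48372991]
[0.13 0.84 6.44]
```

View pics/s4.png

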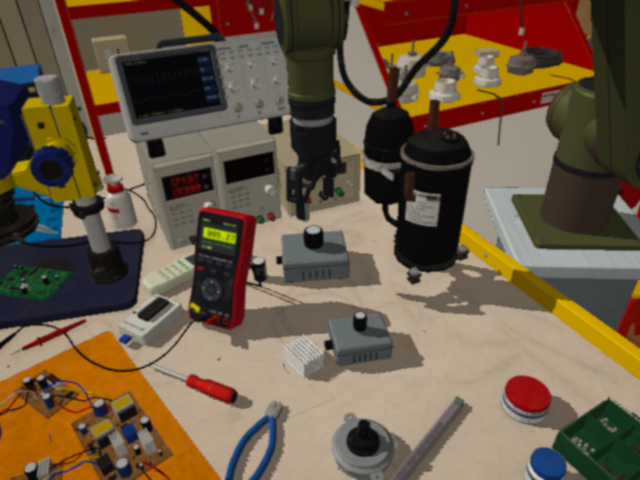

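View pics/t4.png

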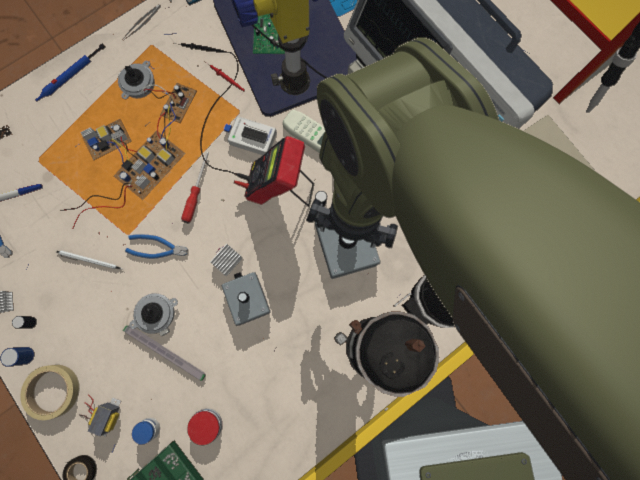

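Fingers are straddling the knob line, clear of cans and meter. Correct about 8 mm, then descend.

Request:
step_arm(deltas=[0.1,0.8,0,0,0.1,0.8,1.5,0,0.1,0.8,3,0,0.1,0.8,4.5,0,0.1,0.8,4.8,0,0.1,0.8,4.8,0])

```text
time_s: 3.7
tcp_pos: [0.5396, 0.1806, 0.0761]
ee_rot: [-0.001, 0.847, 0.531, -0.002]
force: [-0.6, -0.7, -0.5]
finger_gap: 0.0856
```

```bash
cat > w.py <<'E'
from h import *
from scipy.spatial.transform import Rotation as Ro
import sys
s=status.get_state();print(s['time_s'],s['tcp_pos'].round(4),s['force'].round(1),s['ee_rot'].round(4),s['finger_gap'])
q=s['ee_rot'];R=Ro.from_quat([*q[1:],q[0]]).as_matrix()
print((R.T@(np.array([.536,.180,float(sys.argv[2])])-s['tcp_pos'])*100).round(2))
im=vision.capture("side")[:,:,::-1];cv2.imwrite(f"pics/s{sys.argv[1]}.png",cv2.resize(im[150:300,220:420],(800,600),interpolation=2))
E
python3 w.py 5 .056
```

```text
3.7 [0.5396 0.1806 0.0761] [-0.6 -0.7 -0.5] [-0.001   0.8471  0.5315 -0.0022] 0.08557128379876351
[-0.2  -0.29  2.02]
```

View pics/s5.png

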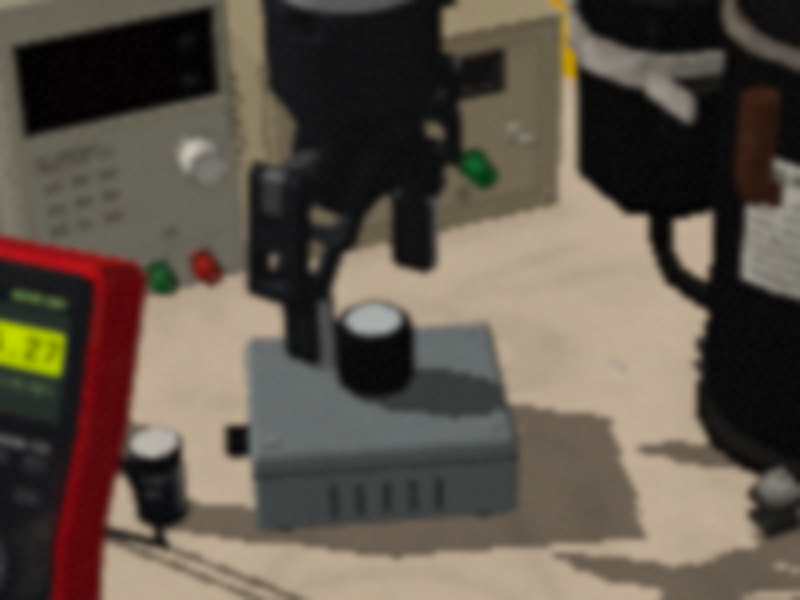

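Run:
```python
from h import *
t=np.array([.5396,.1806,.0761]);d=np.array([.435,.9,0])
f=lambda p:((proj("side",p)-[220,150])*4).round()
for s in(.05,-.05): print(f(t+s*d+[0,0,.013]),f(t+s*d))
print("knob",f((.536,.18,.084)),f((.536,.18,.052)))
```

```text
[308. 367.] [309. 391.]
[419. 262.] [419. 285.]
knob [374. 321.] [376. 379.]
```

The predicted fingertips, (308,367) and (419,262), and the knob top, (374,321), all match the picture. I'll finish the descent.

Request:
step_arm(deltas=[-0.2,-0.3,0.5,0,-0.2,-0.3,1.2,0,-0.2,-0.3,1.8,0,-0.2,-0.3,2,0,-0.2,-0.3,2,0])

```text
time_s: 4.25
tcp_pos: [0.5358, 0.1801, 0.056]
ee_rot: [-0.001, 0.847, 0.531, -0.002]
force: [0.1, 0.5, 0.2]
finger_gap: 0.0855
```

```bash
python3 w.py 6 .056
```

```text
4.25 [0.5358 0.1801 0.056 ] [0.1 0.5 0.2] [-0.001   0.8471  0.5314 -0.0023] 0.08552552554498115
[ 0.    0.02 -0.  ]
```

Pose is right. Close on the knob.

Request:
step_arm(deltas=[0,0,0,0,0,0,0,0,0,0,0,0,0,0,0,0,0,0,0,0,0,0,0,0,0,0,0,0,0,0,0,0], grip=2.5, grip_force=60)

```text
time_s: 5.1
tcp_pos: [0.535, 0.1776, 0.0568]
ee_rot: [0.001, 0.847, 0.531, -0.004]
force: [-2.6, -6.1, 6.3]
finger_gap: 0.0342
```

```bash
python3 w.py 7 .056
```

```text
5.1 [0.535  0.1776 0.0568] [-2.6 -6.1  6.3] [ 8.000e-04  8.474e-01  5.310e-01 -4.000e-03] 0.034181120493419835
[ 0.26 -0.01  0.08]
```

View pics/s7.png

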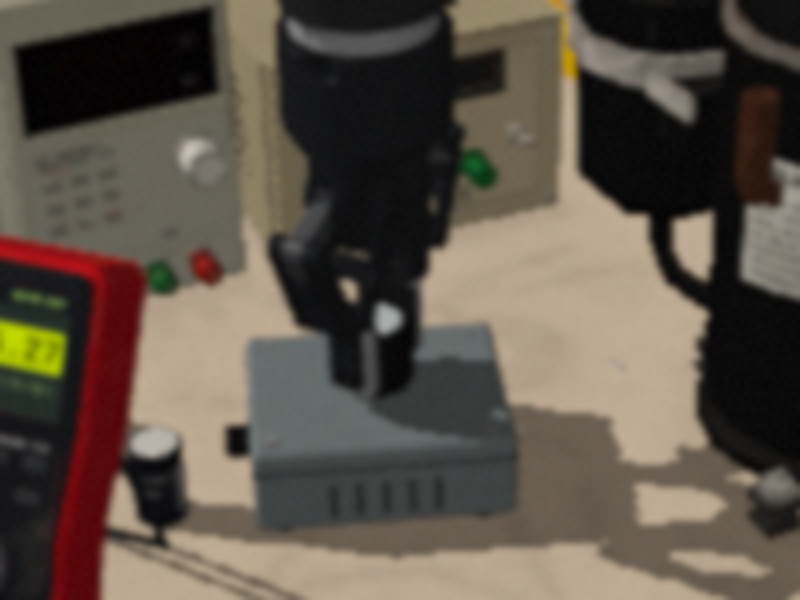

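Gripped. Now pull up gently at 25 mm/s.

Request:
step_arm(deltas=[0,0,-0.2,0,0,0,-0.4,0,0,0,-0.6,0,0,0,-0.8,0,0,0,-1,0,0,0,-1.2,0,0,0,-1.4,0,0,0,-1.5,0])

```text
time_s: 5.95
tcp_pos: [0.5349, 0.1776, 0.0719]
ee_rot: [0.001, 0.847, 0.531, -0.004]
force: [-0.1, -2.6, -4.6]
finger_gap: 0.0338
```

```bash
python3 w.py 8 .071
```

```text
5.95 [0.5349 0.1776 0.0719] [-0.1 -2.6 -4.6] [ 0.0009  0.8474  0.531  -0.004 ] 0.03375057883700124
[ 0.27 -0.01  0.09]
```

View pics/s8.png

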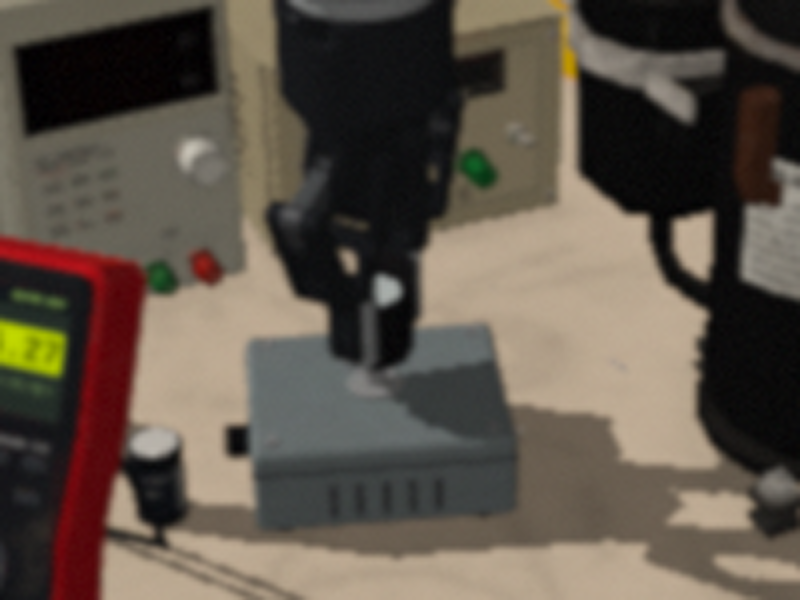

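The knob is out with its shaft visible at (370,380). Now I'll release it fully and hold clear.

Request:
step_arm(deltas=[0,0,0,0,0,0,0,0,0,0,0,0,0,0,0,0,0,0,0,0,0,0,0,0,0,0,0,0,0,0,0,0], grip=8.5)

```text
time_s: 6.8
tcp_pos: [0.535, 0.1776, 0.0719]
ee_rot: [0.001, 0.847, 0.531, -0.004]
force: [-0.4, -0.1, -0.3]
finger_gap: 0.0853
```

Request:
step_arm(deltas=[0,0,-0.5,0,0,0,-2,0,0,0,-4,0,0,0,-6,0,0,0,-7,0,0,0,-7,0,0,0,-7,0,0,0,-7,0])

```text
time_s: 7.6
tcp_pos: [0.5345, 0.1777, 0.1408]
ee_rot: [0.001, 0.847, 0.531, -0.005]
force: [0.1, -0.3, 0.4]
finger_gap: 0.0849
```

```bash
python3 w.py 9 .115
```

```text
7.6 [0.5345 0.1777 0.1408] [ 0.1 -0.3  0.4] [ 6.000e-04  8.474e-01  5.310e-01 -5.000e-03] 0.0849065001514745
[0.29 0.05 2.57]
```

View pics/s9.png

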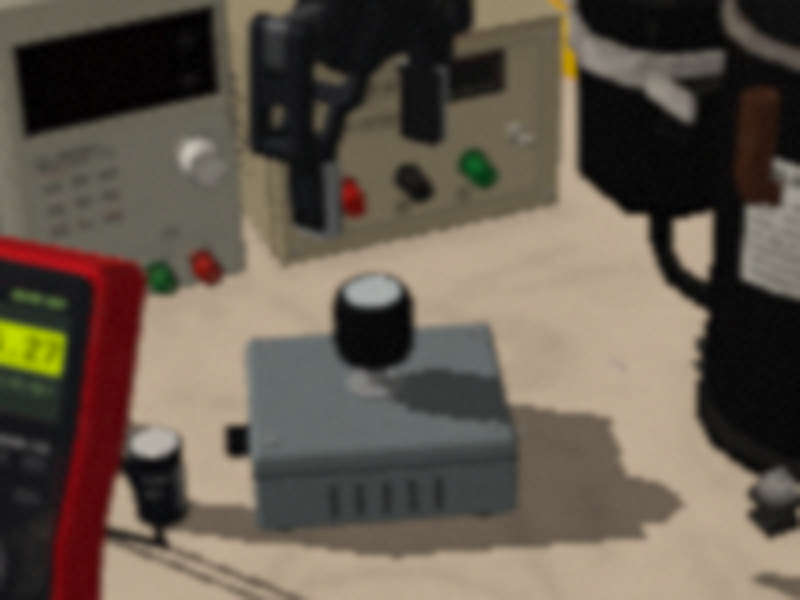

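The released knob stays out: its disc is at (373,293), against (374,321) when in. I'll shut the fingers above it and push down with the tips.

Request:
step_arm(deltas=[0,0,0,0,0,0,0,0,0,0,0,0,0,0,0,0,0,0,0,0,0,0,0,0,0,0,0,0,0,0,0,0], grip=0, grip_force=40)

```text
time_s: 8.45
tcp_pos: [0.5345, 0.1777, 0.1408]
ee_rot: [0.001, 0.847, 0.531, -0.005]
force: [-0.3, -0.2, -0.9]
finger_gap: -0.0001
```

Request:
step_arm(deltas=[0.1,0,0.5,0,0.1,0,1.5,0,0.1,0,2.5,0,0.1,0,3.3,0,0.1,0,3.6,0,0.1,0,3.6,0])

```text
time_s: 9.05
tcp_pos: [0.534, 0.1781, 0.1038]
ee_rot: [0.0, 0.847, 0.531, -0.006]
force: [0.1, -0.0, -0.0]
finger_gap: 0.0001
```

```bash
python3 w.py 10 .084
```

```text
9.05 [0.534  0.1781 0.1038] [ 0.1 -0.  -0. ] [ 5.000e-04  8.474e-01  5.310e-01 -5.900e-03] 8.278815810317599e-05
[0.27 0.11 1.98]
```

View pics/s10.png

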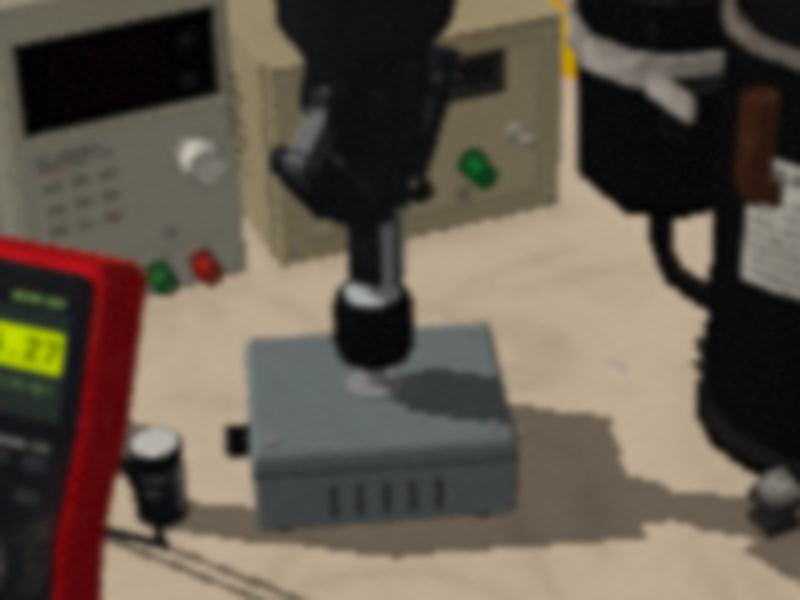

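The tips are centred about 5 mm above the disc, so I'll push down slowly: 1.95 cm takes the tips to z ≈ 0.084.

Request:
step_arm(deltas=[0,0,0.3,0,0,0,0.55,0,0,0,0.8,0,0,0,1.05,0,0,0,1.3,0,0,0,1.55,0,0,0,1.8,0,0,0,1.95,0])

```text
time_s: 9.9
tcp_pos: [0.5339, 0.178, 0.0843]
ee_rot: [0.0, 0.847, 0.531, -0.006]
force: [-0.1, -0.3, 0.4]
finger_gap: -0.0002
```

```bash
python3 w.py 11 .084
```

```text
9.9 [0.5339 0.178  0.0843] [-0.1 -0.3  0.4] [ 5.000e-04  8.474e-01  5.310e-01 -5.900e-03] -0.00024509345287766104
[0.27 0.1  0.02]
```

View pics/s11.png

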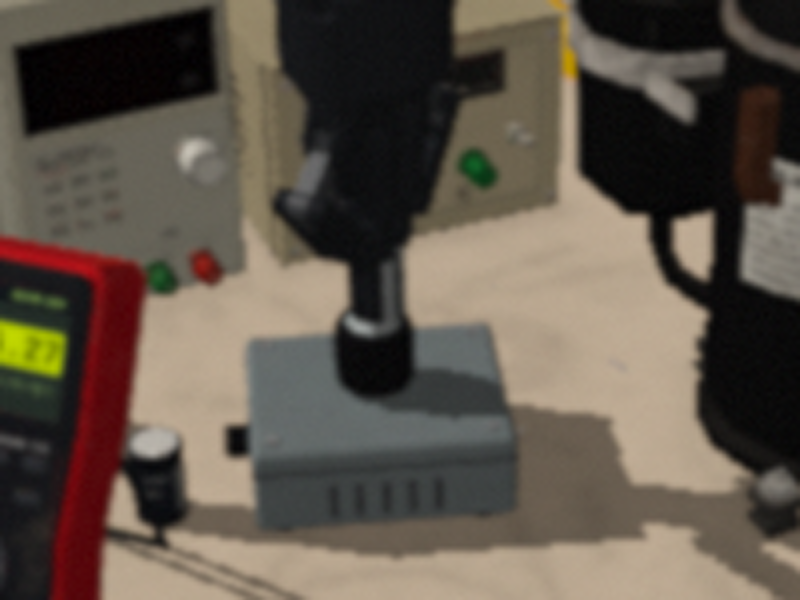

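The knob is down. I'll nudge 1 mm further to confirm it's at the stop, then retreat and look.

Request:
step_arm(deltas=[0,0,0.05,0,0,0,0.1,0,0,0,0.1,0])

```text
time_s: 10.25
tcp_pos: [0.5341, 0.1781, 0.084]
ee_rot: [0.001, 0.847, 0.531, -0.006]
force: [-1.5, 0.1, 6.5]
finger_gap: 0.0002
```

Request:
step_arm(deltas=[0,0,-1,0,0,0,-3,0,0,0,-6,0,0,0,-9,0,0,0,-12,0,0,0,-12,0,0,0,-12,0])

```text
time_s: 10.95
tcp_pos: [0.5358, 0.1791, 0.2051]
ee_rot: [0.001, 0.847, 0.531, -0.004]
force: [-0.5, -0.0, -0.3]
finger_gap: 0.0002
```

```bash
python3 w.py 12 .2
python3 - <<'E'
from h import *
cv2.imwrite("pics/sf.png",vision.capture("side")[:,:,::-1])
E
```

```text
10.95 [0.5358 0.1791 0.2051] [-0.5 -0.  -0.3] [ 8.000e-04  8.474e-01  5.310e-01 -4.400e-03] 0.00023902269910229757
[ 0.09 -0.02  0.51]
```

View pics/s12.png

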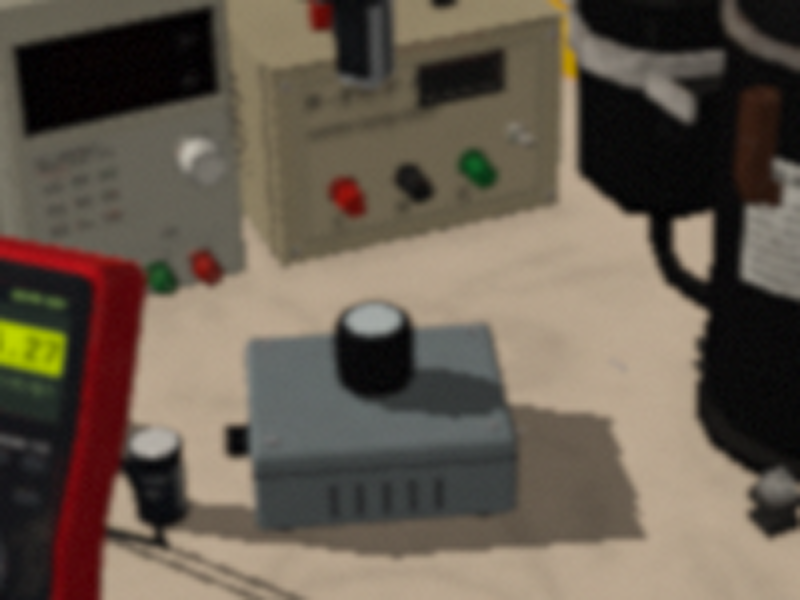

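View pics/sf.png

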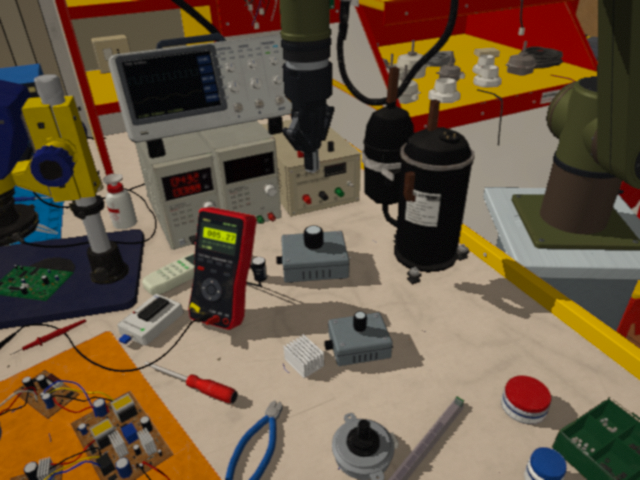

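The knob's disc is back at (374,321), the same as at the start. The small switch is unchanged and the robot is clear.

```bash
python3 -c "
from bench import env;print(env.finish_job())"
```

```text
the job is handed in; nothing more can be done
None
```

I pulled the fan switch's knob up until it clicked out, let go of it, and then pushed it fully back down. The job was handed in at about 11 s of the 35 s allowed.

- **Pull and release:** I gripped the knob and drew it up 15 mm. With the fingers open and the gripper about 70 mm higher, the knob stayed out: the side view showed its disc about 15 mm higher and its shaft exposed.
- **Push home:** I pushed down with the closed fingertips until they read z = 0.084 m. A further 1 mm of push met a firm stop at about 6.5 N. After I backed off, the knob looked the same as at the start in the side view.
- **Everything else:** the smaller switch box was not touched, and nothing else moved in the final side view. The last force reading was close to zero, with the gripper about 12 cm above the knob.

**Checks that disagreed:**
- **Disc height:** the first two-camera measurement of the disc came out about 8 mm too high. Background had leaked into the side mask, so I used the top view and the lid centre instead, and the fingertip projection confirmed them.
- **Knob position:** on closing, the gripper shifted about 2.6 mm to centre on the knob, so my position estimate was off by roughly that much.
- **Finger gap:** it read 34 mm on the 36 mm knob.

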